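# Demould a resin casting and hold it at the sawing line

### The arm

A 7-joint arm with a two-finger parallel gripper is mounted at the origin on the work surface. World frame = base frame: x ahead of the robot, y to its left, z up, the work surface at z = 0. Lengths are in m, angles in rad, forces in N, time in s.
With the tool pointing down it reaches from about 0.4 to 0.85 m from the base axis. Payload 4.4 kg.
Tool frame: the origin (TCP) lies midway between the tips of the shut fingers; the grasp point (between the pads) lies 19 mm behind it; x points along the fingers, z is the direction in which the jaws open and shut, and the axes are right-handed (so a half turn about x gives the same grasp; the last joint's range is limited). The gripper opens to 94 mm and grips with 3 to 60 N. Pads are 16 mm wide; open, the fingers measure 119 mm over their backs; the gripper's body (75 mm by 177 mm) begins 78 mm behind the grasp point.
Start: joints at [-1.412, 0.628, 0.038, 1.517, -0.027, 0.996, -0.02], TCP at [0.145, 0.634, 0.205] pointing down, gripper open.
Joint ranges: [-3.06, 3.06], [-0.37, 2.12], [-1.25, 1.32], [0.18, 2.47], [-1.1, 4.24], [0.23, 1.98], [-2.94, 2.94]. Speed limits (rad/s): [2.57, 2.57, 3.14, 3.14, 3.14, 3.14, 3.14].

### API

Orientations are given as a rotation vector (axis times angle).
In Python, from cell import monitor, vision, job gives the robot as it stands.
- The arm moves only by the tool arm_command, never from a script. Its argument "commands" is one flat list of numbers, 7 for each row, row after row: the closure, from -1 (fully open) to 1 (shut), then the shift along the tool's x, y, z in m, then the turn, a rotation vector about the tool's x, y, z in rad. A call has 1 to 12 rows; each row shifts and turns the commanded pose from where the row before left it, along the tool's axes as they then stand; what a row does not reach is not made up. A row lasts 1/8 s, in which the tool goes at most 62.5 mm and 10.7 degrees, less where a joint would pass 70% of its speed; a pose out of reach is approached as far as the arm can. A call with a gripper value outside its range is refused whole. The fingers move at their own pace and stop on an object; "grip_force" is the grip in N (left out, the last holds). Time passes only in rows, so rows that do not move let the fingers close. It gives the time, the measured TCP pose, the force and the opening at its end, in the units of the state.
- monitor.observe(): the state, without advancing time (a new reading comes with each control period).
- vision.camera(name): name is "scene" or "top"; returns (picture, depth): 384x512x3 uint8, blue, green, red; 384x512 float32, m along the optical axis (not along the pixel's ray), 0 where there is no reading.
- vision.camera_model(name): a dict with "camera_matrix" (3x3 intrinsics, pixels), "R" (3x3) and "t" (3): a world point X has camera coordinates R X + t. Camera axes: x right, y down, z forward; pixel columns grow to the right and rows downward; lengths in m; the calibration is good to about 2 mm. A picture is of the moment at which its call begins. camera_model takes no time and is no camera call.
- job.job_done(): hands the job in, once; it reports no verdict.
Trained networks look in the newest picture that a camera, given by its name, has taken for a name from the list of things; names that differ only in an ending like _2 or _b are one class to them, and where a whole thing is asked for, a point or a joint stands for the part that bears it (a point fixed in the world has none). Each returns a list of dicts, best first, with "score" (0 to 1); they miss things now and then, are a little off and sometimes report something else, mostly with a low value. They report only what shows in the picture. A call takes as long as a camera call.
- vision.outline_of(camera, target): "pixels" (384x512 bool, what is visible of it) and "position" ([column, row] in pixels, amid what is visible of it).
The state is a dict: "time_s": time; "joint_positions": joint angles; "joint_velocities": joint speeds; "joint_efforts": joint torques, N m; "eef_pos": TCP position; "tcp_rot": TCP orientation; "ft_force": force on the tool from outside, world axes, zero at the start; "moment": the same for the moment, N m; "grip_width": finger opening in m.
Only numpy, scipy, OpenCV 4.12 (cv2) and the standard library are available. Lean on these libraries where they do the work, as an engineer would, in place of code of your own. Each camera call takes 0.05 s, during which the arm holds its last target.

### The job

Lift the resin casting out of its open mould and lay it flat on the sawing rest, blank end outward, with the saw line drawn across it still well back from the sawing end so that it lies there without tipping. Then take it by the bone end and slide it out along the rest, square with it, until the saw line is level with the sawing end, and finish while holding the bone end down flat there, gripper back from the cut, so that the long blank end cannot tip while a colleague saws it off. Do not drop the casting, and leave the tub, saw, tube rack and bottle where they are.

Things in the scene. Friction and masses are not known exactly. Their poses are not given: they have to be found in the camera images.
- casting: Honey-coloured rigid epoxy bar, 240 long x 50 wide x 22 thick, about 0.3 kg (evenly spread, so it balances at its middle), edges rounded 1 mm. Origin at the centre of its underside; x along its length, z up. Half a long bone, ivory, shows flush in the top face of its -x end (the bone end, the piece to keep); the rest of it, to +x, is blank resin. It starts in the mould, sitting loose, with 15 mm standing above the mould's rim and the lowest 7 mm in the cavity.
- casting_line (a point): Middle of the thin dark saw line (2.5 wide) drawn square across the casting's top face and sides, 90 mm from the bone end and 150 mm from the blank end; the point is on the top face, 30 mm from the casting's centre towards the bone end.
- casting_bone_end (a point): Middle of the top edge of the casting's bone end (120 mm from the casting's centre, on the top face).
- mould: Open aluminium knock-out mould screwed down to the bench, frame 279 x 89 outside, rim 24 high, walls 18 thick; on a base plate 292 x 104 x 6 with a screw ear at either end (346 long in all). Cavity 243 x 53, its lifting floor already jacked up to 17 above the bench, so the casting lifts straight up out of it. Origin at the centre of the underside; x along the cavity, z up; the bone end of the casting lies at -x.
- rest: Sawing rest screwed down to the bench: flat grey phenolic board 220 long x 140 wide x 22 thick on two wooden bearers, its top 70 above the bench, no fence. Origin at the centre of the underside; x along the 220 mm length, pointing out to the sawing end (the end with old saw nicks, away from the robot, tub below it); z up.
- rest_end (a point): Middle of the top edge of the rest's sawing end (110 mm from the rest's centre, 70 above the bench); its x points outward, along the rest.
- tub: Loose shallow steel tub for offcuts, 130 x 110 x 42 high, on the bench just beyond the rest's sawing end. Origin at the centre of its underside. Leave alone.
- saw: Small hacksaw lying flat on the bench, about 260 x 80 x 25, well to the robot's left. Origin near the middle of its blade, underside. Leave alone.
- rack: Green tube rack with capped tubes, 100 x 200 x 55 high, well to the robot's right. Origin at the centre of its underside. Leave alone.
- bottle: Small closed reagent bottle, 48 diameter x 95 high, well to the robot's right, nearer than the rack. Origin at the centre of its underside. Leave alone.

How it is judged:
By the outcome, as a careful person would: the job done as asked, in the order asked, and still so for the second after the job is handed in, while the arm keeps its last pose, push and grip.
It also fails if it takes over 56 s, if anything falls off the work surface, if the arm or the gripper's body presses on something with over 40 N, if the wrist force passes 120 N, or if a joint passes its speed limit or range.

## Working session

There is one attempt and no reset: what is moved stays moved. The work goes in short steps, Python scripts to look and compute and a tool call to move; the robot and the scene stay as the last step left them, time stands still between calls to the robot, and variables do not carry over. Pictures are saved under pics/ and viewed, and the job is handed in when it is done.

Besides the shell and the picture viewer there is one more tool, called as a command line: name --argument value ..., lists and objects as JSON in quotes. arm_command: Moves the arm, as the interface text tells. Its arguments: {"type":"object","properties":{"commands":{"type":"array"},"grip_force":{"type":"number"}},"required":["commands"]}

```bash
ls; mkdir -p pics; python3 - <<'E'
from cell import monitor, vision, job
import cv2, numpy as np
s=monitor.observe()
for k,v in s.items(): print(k,np.round(v,3))
for n in("scene","top"):
    p,d=vision.camera(n); cv2.imwrite(f"pics/{n}0.png",p); m=vision.camera_model(n); print(n,m)
E
```

```text
pics
time_s 0.0
joint_positions [-1.412  0.629  0.038  1.518 -0.027  0.996 -0.02 ]
joint_velocities [ 0.001  0.    -0.001 -0.    -0.001  0.    -0.001]
joint_efforts [ 1.0000e-03 -5.4974e+01  1.1440e+00 -1.8663e+01 -5.2000e-02  2.4000e-02
  0.0000e+00]
eef_pos [0.145 0.633 0.205]
tcp_rot [-1.043  1.309  1.041]
ft_force [-0.006  0.172 -0.511]
moment [-0.026  0.003 -0.024]
grip_width 0.094
scene {'camera_matrix': array([[459.08321568,   0.        , 255.43984467],
       [  0.        , 459.08321568, 183.84110267],
       [  0.        ,   0.        ,   1.        ]]), 'R': array([[ 0.06498504,  0.99787112, -0.00549204],
       [ 0.78134226, -0.05430577, -0.6217356 ],
       [-0.62071025,  0.03611235, -0.78320794]]), 't': array([ 0.00523762, -0.39663915,  1.92827877])}
top {'camera_matrix': array([[350.41319333,   0.        , 252.70025008],
       [  0.        , 350.41319333, 191.9512754 ],
       [  0.        ,   0.        ,   1.        ]]), 'R': array([[-0.01323705, -0.9998767 ,  0.0084479 ],
       [-0.98546971,  0.01161461, -0.16945368],
       [ 0.16933467, -0.01056821, -0.98550195]]), 't': array([-0.00990844,  0.55903867,  1.0850993 ])}
```

View pics/scene0.png

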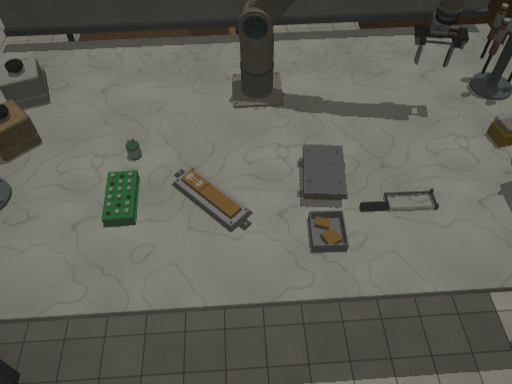

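View pics/top0.png

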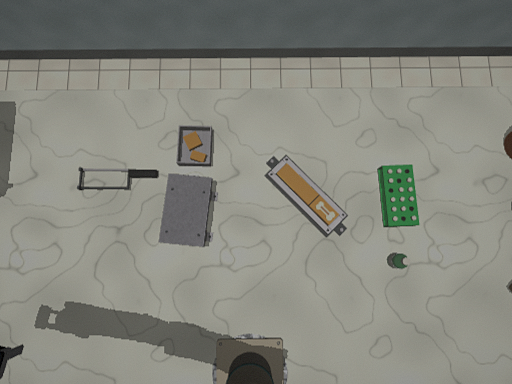

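The top view shows the casting about (308,195) with its bone end at the lower right (326,211). The rest is about (187,210), with the tub beyond it at (195,146). Next I measure.

```bash
cat > h.py <<'E'
from cell import monitor, vision, job
import cv2, numpy as np
def plane(cam,uv,z):
    m=vision.camera_model(cam);K,R,t=m["camera_matrix"],m["R"],m["t"]
    uv=np.atleast_2d(uv).astype(float)
    r=np.c_[(uv-K[:2,2])/K[0,0],np.ones(len(uv))]@R
    c=-R.T@t
    return c+r*((z-c[2])/r[:,2])[:,None]
def cloud(cam,d):
    m=vision.camera_model(cam);K,R,t=m["camera_matrix"],m["R"],m["t"]
    v,u=np.mgrid[:d.shape[0],:d.shape[1]]
    c=np.dstack([(u-K[0,2])/K[0,0]*d,(v-K[1,2])/K[1,1]*d,d])
    return (c-t)@R
def proj(cam,X):
    m=vision.camera_model(cam);c=np.atleast_2d(X)@m["R"].T+m["t"];q=c@m["camera_matrix"].T
    return q[:,:2]/q[:,2:]
E
python3 - <<'E'
from h import *
for n in("top","scene"):
    p,d=vision.camera(n); P=cloud(n,d)
    for t,z in(("casting",.039),("rest",.07),("mould",.024),("tub",.042),("casting_line",.039),("casting_bone_end",.039),("rest_end",.07)):
        o=vision.outline_of(n,t)
        if not o: print(n,t,None); continue
        o=o[0]; M=o["pixels"]; q=P[M&(d>0)]
        zs=np.percentile(q[:,2],[5,50,95])
        v,u=np.nonzero(M)
        if t in("casting","rest","mould"):
            k=abs(P[...,2]-z)<.008; k&=M; v,u=np.nonzero(k)
        W=plane(n,np.c_[u,v],z)[:,:2]
        r=cv2.minAreaRect(W.astype(np.float32)*1000)
        print(n,t,round(o["score"],2),np.round(o["position"]),M.sum(),"z",np.round(zs,4),"rect",np.round(r[0],1),np.round(r[1],1),round(r[2],1),"posz",np.round(plane(n,o["position"],z)[0],4))
    s=3 if n=="top" else 3
    c=p[110:260,140:360] if n=="top" else p[120:270,160:380]
    cv2.imwrite(f"pics/{n}1.png",cv2.resize(c,None,fx=3.5,fy=3.5,interpolation=cv2.INTER_CUBIC))
E
```

```text
top casting 0.6 [304. 195.] 1300 z [0.0224 0.0384 0.0423] rect [ 555.8 -193. ] [238.4  51.7] 43.3 posz [ 0.5477 -0.1833  0.039 ]
top rest 0.8 [187. 209.] 3254 z [0.0584 0.0696 0.0731] rect [504.4 195.2] [140.9 219.2] 83.6 posz [0.5026 0.1898 0.07  ]
top mould 0.8 [300. 199.] 1507 z [0.0039 0.0222 0.0268] rect [ 562.  -187.1] [296.   90.6] 44.0 posz [ 0.5382 -0.171   0.024 ]
top tub 0.73 [194. 145.] 1377 z [0.0013 0.0175 0.0423] rect [722.8 176.6] [115.3 141.5] 89.4 posz [0.72   0.1756 0.042 ]
top casting_line 0.83 [308. 194.] 1170 z [0.0307 0.0387 0.0424] rect [ 555.9 -191.5] [236.1  54.3] 43.3 posz [ 0.5521 -0.1965  0.039 ]
top casting_bone_end 0.83 [309. 196.] 1279 z [0.0227 0.0385 0.0423] rect [ 554.2 -191.7] [243.5  58.3] 44.4 posz [ 0.5439 -0.1995  0.039 ]
top rest_end 0.61 [183. 209.] 3322 z [0.0368 0.0696 0.0731] rect [503.3 183.7] [169.3 220.1] 83.5 posz [0.5031 0.2039 0.07  ]
scene casting 0.89 [212. 193.] 970 z [0.0267 0.0379 0.0427] rect [ 559.9 -194.7] [242.9  54.1] 43.1 posz [ 0.5649 -0.1882  0.039 ]
scene rest 0.97 [321. 169.] 2371 z [0.0061 0.0688 0.0737] rect [510.6 194.5] [140.5 226.6] 83.5 posz [0.5099 0.1871 0.07  ]
scene mould 0.75 [213. 213.] 1081 z [0.0016 0.0187 0.0268] rect [ 569.5 -186.7] [306.6  90.4] 43.8 posz [ 0.6355 -0.1872  0.024 ]
scene tub 0.93 [326. 229.] 1509 z [0.0006 0.0199 0.0421] rect [736.7 173.2] [117.6 156.1] 86.8 posz [0.7348 0.1688 0.042 ]
scene casting_line 0.81 [210. 190.] 983 z [0.0268 0.0379 0.0426] rect [ 562.3 -194.6] [245.8  58.4] 43.9 posz [ 0.5509 -0.1949  0.039 ]
scene casting_bone_end 0.65 [210. 194.] 1076 z [0.0221 0.0375 0.0425] rect [ 563.4 -193.6] [252.9  64.7] 44.5 posz [ 0.57   -0.1936  0.039 ]
scene rest_end 0.62 [322. 174.] 2386 z [0.0061 0.0688 0.0737] rect [516.6 185. ] [163.4 243.4] 83.1 posz [0.5334 0.1865 0.07  ]
```

View pics/top1.png

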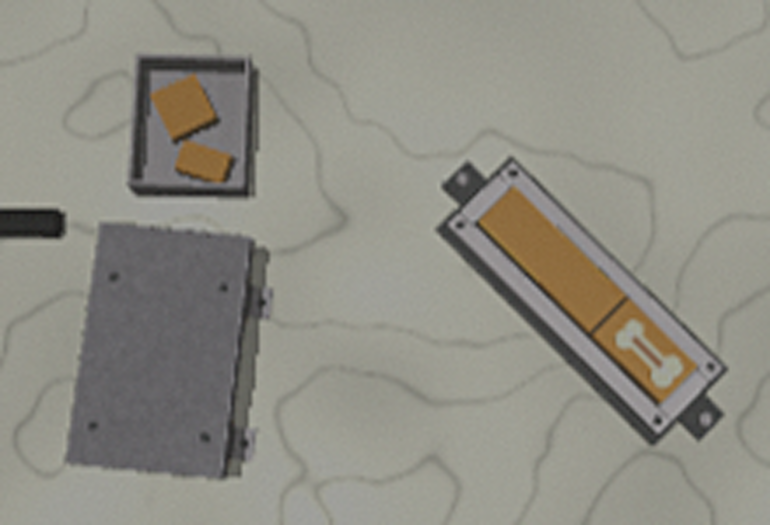

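View pics/scene1.png

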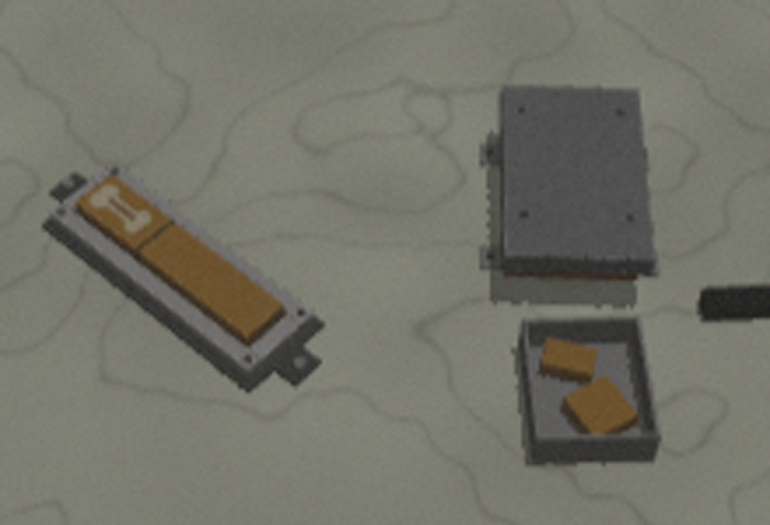

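```bash
cat >> h.py <<'E'
from scipy.spatial.transform import Rotation as Ro
def pose():
    s=monitor.observe(); return s,np.array(s["eef_pos"]),Ro.from_rotvec(s["tcp_rot"])
def down(yaw_deg):  # tool x down, tool z (jaw) at yaw
    a=np.radians(yaw_deg); x=np.array([0,0,-1.]); z=np.array([np.cos(a),np.sin(a),0]); y=np.cross(z,x)
    return Ro.from_matrix(np.c_[x,y,z])
def rep(target=None,yaw=None):
    s,p,R=pose(); M=R.as_matrix()
    print("t",s["time_s"],"p",np.round(p,4),"jawyaw",np.round(np.degrees(np.arctan2(M[1,2],M[0,2])),2),"x",np.round(M[:,0],3),"z",np.round(M[:,2],3))
    print("q",np.round(s["joint_positions"],2),"F",np.round(s["ft_force"],1),"M",np.round(s["moment"],2),"w",round(s["grip_width"],4))
    if yaw is not None: 
        print("turn rotvec tool",np.round((R.inv()*down(yaw)).as_rotvec(),4))
        if target is not None: print("shift after turn",np.round(down(yaw).inv().apply(np.array(target)-p),4))
    if target is not None: print("shift in current tool axes",np.round(R.inv().apply(np.array(target)-p),4))
E
python3 - <<'E'
from h import *
for y in(133.3,-46.7): rep([.557,-.193,.12],y)
E
```

```text
t 0.9 p [0.1449 0.6337 0.2055] jawyaw 77.12 x [-0.  0. -1.] z [0.223 0.975 0.   ]
q [-1.41  0.63  0.04  1.52 -0.03  1.   -0.02] F [ 0.7 -0.4 -0.2] M [0.02 0.07 0.04] w 0.0941
turn rotvec tool [-9.806e-01  1.000e-04  0.000e+00]
shift after turn [ 0.0855  0.267  -0.8843]
shift in current tool axes [ 0.0854 -0.5861 -0.714 ]
t 0.9 p [0.1449 0.6337 0.2055] jawyaw 77.12 x [-0.  0. -1.] z [0.223 0.975 0.   ]
q [-1.41  0.63  0.04  1.52 -0.03  1.   -0.02] F [ 0.7 -0.4 -0.2] M [0.02 0.07 0.04] w 0.0941
turn rotvec tool [ 2.161e+00  0.000e+00 -1.000e-04]
shift after turn [ 0.0855 -0.267   0.8843]
shift in current tool axes [ 0.0854 -0.5861 -0.714 ]
```

arm_command --commands '[-1,0,-0.045,-0.026,0,0,0,-1,0,-0.045,-0.026,0,0,0,-1,0,-0.045,-0.026,0.1,0,0,-1,0,-0.045,-0.026,0,0,0]'

```text
time_s: 1.4
eef_pos: [0.2949, 0.4875, 0.2056]
tcp_rot: [-0.966, 1.345, 0.966]
ft_force: [0.5, 0.2, -0.7]
grip_width: 0.0942
```

```bash
python3 -c "
from h import *
rep([.557,-.193,.12],-46.7)"
```

```text
t 1.4 p [0.2949 0.4875 0.2056] jawyaw 71.33 x [ 0.001  0.    -1.   ] z [0.32  0.947 0.001]
q [-1.12  0.51  0.07  1.75 -0.04  0.88  0.21] F [ 0.5  0.2 -0.7] M [ 0.06 -0.02  0.01] w 0.0942
turn rotvec tool [ 2.0601e+00  1.0000e-03 -4.0000e-04]
shift after turn [ 0.0856 -0.2759  0.675 ]
shift in current tool axes [ 0.0855 -0.4661 -0.5609]
```

arm_command --commands '[-1,0,0,0,0.172,0,0,-1,0,0,0,0.172,0,0,-1,0,0,0,0.172,0,0,-1,0,0,0,0.172,0,0,-1,0,0,0,0.172,0,0,-1,0,0,0,0.172,0,0,-1,0,0,0,0.172,0,0,-1,0,0,0,0.172,0,0,-1,0,0,0,0.172,0,0,-1,0,0,0,0.172,0,0,-1,0,0,0,0.172,0,0,-1,0,0,0,0.168,0,0]'

```text
time_s: 2.9
eef_pos: [0.2933, 0.4887, 0.2056]
tcp_rot: [0.64, 1.475, -0.64]
ft_force: [-0.2, 1.0, 0.1]
grip_width: 0.094
```

```bash
python3 -c "
from h import *
rep([.557,-.193,.12],-46.7)"
```

```text
t 2.9 p [0.2933 0.4887 0.2056] jawyaw -46.94 x [-0.  0. -1.] z [ 0.683 -0.731 -0.   ]
q [-1.49  0.59  0.65  1.76 -0.43  0.94 -1.48] F [-0.2  1.   0.1] M [-0.03  0.15 -0.03] w 0.094
turn rotvec tool [-0.0042 -0.0004 -0.0001]
shift after turn [ 0.0856 -0.2756  0.677 ]
shift in current tool axes [ 0.0853 -0.2727  0.6782]
```

arm_command --commands '[-1,0,0,0.056,0,0,0,-1,0,0,0.056,0,0,0,-1,0,0,0.056,0,0,0,-1,0,0,0.056,0,0,0,-1,0,0,0.056,0,0,0,-1,0,0,0.056,0,0,0,-1,0,-0.03,0.05,0,0,0,-1,0,-0.045,0.04,0,0,0,-1,0,-0.045,0.04,0,0,0,-1,0,-0.045,0.04,0,0,0,-1,0,-0.045,0.04,0,0,0,-1,0,-0.02,0.04,0,0,0]'

```text
time_s: 4.4
eef_pos: [0.5274, -0.0982, 0.206]
tcp_rot: [0.638, 1.475, -0.638]
ft_force: [1.2, 0.5, 0.2]
grip_width: 0.094
```

```bash
python3 -c "
from h import *
rep([.557,-.193,.12],-46.7)"
```

```text
t 4.4 p [ 0.5274 -0.0982  0.206 ] jawyaw -46.79 x [-0.  0. -1.] z [ 0.685 -0.729 -0.   ]
q [-0.27  0.53  0.61  1.85 -0.38  0.89 -0.3 ] F [1.2 0.5 0.2] M [-0.09 -0.01  0.01] w 0.094
turn rotvec tool [-0.0016 -0.0002 -0.0001]
shift after turn [ 0.086  -0.0435  0.0893]
shift in current tool axes [ 0.086  -0.0434  0.0894]
```

arm_command --commands '[-1,0.03,-0.015,0.03,0,0,0,-1,0.03,-0.015,0.03,0,0,0,-1,0.03,-0.0135,0.029,0,0,0,-1,0.016,0,0,0,0,0,-1,0,0,0,0,0,0]'

```text
time_s: 5.03
eef_pos: [0.557, -0.1886, 0.0983]
tcp_rot: [0.637, 1.479, -0.636]
ft_force: [-0.0, 0.6, -0.5]
grip_width: 0.0941
```

```bash
python3 -c "
from h import *
rep([.557,-.193,.027],-46.7)
for n in('top','scene'):
    p,d=vision.camera(n);c=p[110:260,220:440] if n=='top' else p[120:270,130:350]
    cv2.imwrite(f'pics/{n}2.png',cv2.resize(c,None,fx=3.5,fy=3.5,interpolation=cv2.INTER_CUBIC))
"
```

```text
t 5.025 p [ 0.557  -0.1886  0.0983] jawyaw -46.62 x [-0.003  0.002 -1.   ] z [ 0.687 -0.727 -0.003]
q [-0.02  0.73  0.49  1.8  -0.49  0.74 -0.08] F [-0.   0.6 -0.5] M [-0.03  0.1   0.02] w 0.0941
turn rotvec tool [ 0.0015 -0.0033  0.0006]
shift after turn [ 0.0713 -0.0031  0.0032]
shift in current tool axes [ 0.0713 -0.003   0.0034]
```

View pics/scene2.png

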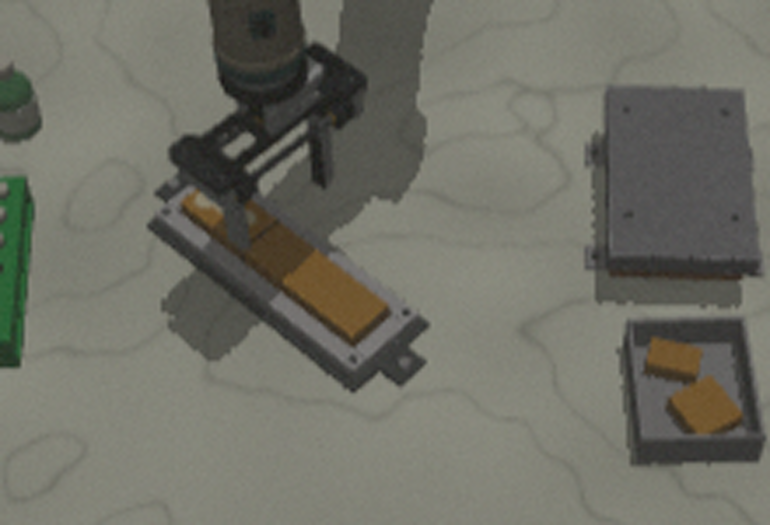

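View pics/top2.png

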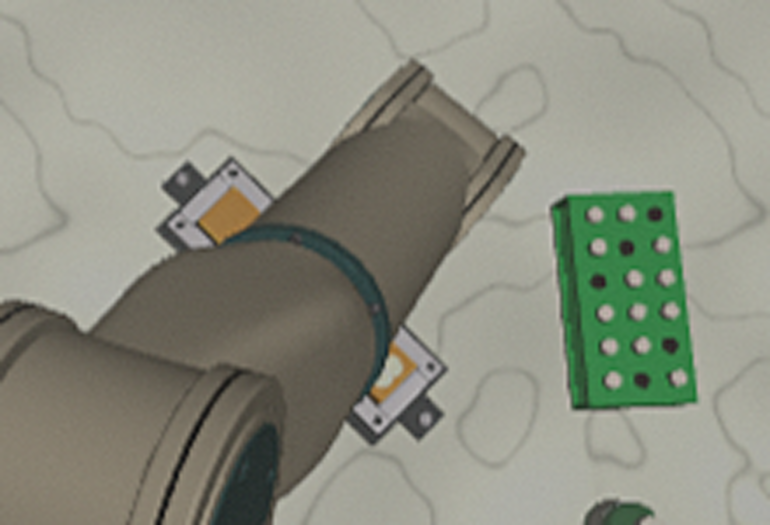

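The jaws straddle the casting near its middle in the scene view, with the arm clear of everything. I'm lowering now.

arm_command --commands '[-1,0.025,-0.003,0.0035,0.0015,-0.003,0,-1,0.025,0,0,0,0,0,-1,0.015,0,0,0,0,0,-1,0,0,0,0,0,0]'

```text
time_s: 5.62
eef_pos: [0.5583, -0.1938, 0.0344]
tcp_rot: [0.636, 1.473, -0.637]
ft_force: [-0.1, -0.5, 0.8]
grip_width: 0.094
```

```bash
python3 -c "
from h import *
rep([.557,-.193,.027],-46.7)"
```

```text
t 5.625 p [ 0.5583 -0.1938  0.0344] jawyaw -46.67 x [ 0.001 -0.002 -1.   ] z [ 0.686 -0.727  0.002]
q [ 0.03  0.82  0.43  1.83 -0.55  0.61 -0.02] F [-0.1 -0.5  0.8] M [-0.12  0.14 -0.06] w 0.094
turn rotvec tool [0.0005 0.0021 0.    ]
shift after turn [ 0.0074 -0.0003 -0.0015]
shift in current tool axes [ 0.0074 -0.0003 -0.0015]
```

arm_command --commands '[-1,0.007,0,-0.0005,0,0.002,0,-1,0,0,0,0,0,0,1,0,0,0,0,0,0,1,0,0,0,0,0,0,1,0,0,0,0,0,0,1,0,0,0,0,0,0,1,0,0,0,0,0,0,1,0,0,0,0,0,0]' --grip_force 5

```text
time_s: 6.62
eef_pos: [0.5576, -0.1939, 0.0274]
tcp_rot: [0.637, 1.475, -0.637]
ft_force: [-0.6, 1.0, 1.6]
grip_width: 0.0504
```

```bash
python3 -c "
from h import *
rep([.557,-.193,.027],-46.7)"
```

```text
t 6.625 p [ 0.5576 -0.1939  0.0274] jawyaw -46.72 x [-0.  0. -1.] z [ 0.686 -0.728 -0.   ]
q [ 0.03  0.83  0.42  1.83 -0.56  0.6  -0.02] F [-0.6  1.   1.6] M [0.24 0.41 0.03] w 0.0504
turn rotvec tool [-0.0003 -0.0001  0.0001]
shift after turn [ 0.0004  0.0002 -0.0011]
shift in current tool axes [ 0.0004  0.0002 -0.0011]
```

arm_command --commands '[1,0,0,0,0,0,0,1,0,0,0,0,0,0,1,0,0,0,0,0,0,1,-0.005,0,0,0,0,0,1,-0.01,0,0,0,0,0,1,-0.02,0,0,0,0,0,1,0,0,0,0,0,0]' --grip_force 40

```text
time_s: 7.5
eef_pos: [0.5595, -0.1953, 0.0641]
tcp_rot: [0.636, 1.47, -0.637]
ft_force: [-0.6, 0.3, -3.9]
grip_width: 0.0496
```

```bash
python3 -c "
from h import *
rep([.557,-.193,.16],-46.7)
p,d=vision.camera('scene');c=p[120:270,130:350]
cv2.imwrite('pics/s3.png',cv2.resize(c,None,fx=3.5,fy=3.5,interpolation=cv2.INTER_CUBIC))"
```

```text
t 7.5 p [ 0.5595 -0.1953  0.0641] jawyaw -46.74 x [ 0.004 -0.003 -1.   ] z [ 0.685 -0.728  0.005]
q [ 0.01  0.78  0.46  1.81 -0.53  0.67 -0.04] F [-0.6  0.3 -3.9] M [-0.07  0.14  0.03] w 0.0496
turn rotvec tool [-0.0007  0.0049 -0.0014]
shift after turn [-0.0959 -0.0002 -0.0034]
shift in current tool axes [-0.0959 -0.0001 -0.0029]
```

View pics/s3.png

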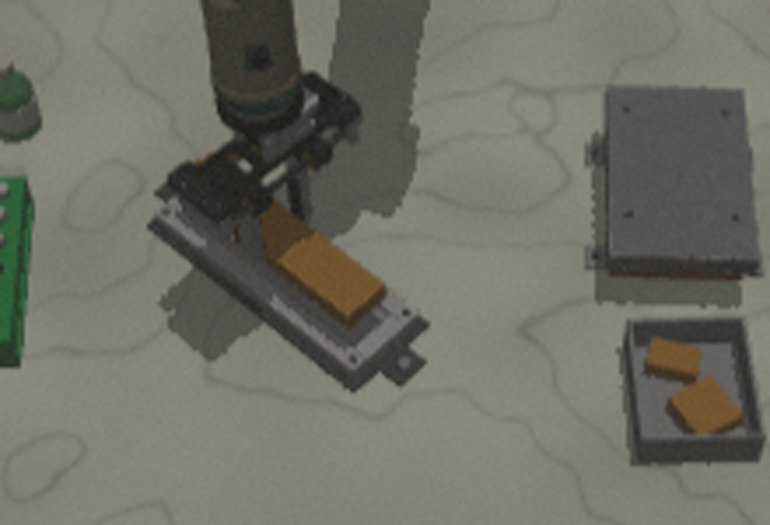

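The casting is out of the mould and level. I'm raising it further and then turning it.

arm_command --commands '[1,-0.03,0,0,0,0,0,1,-0.035,0,0,0,0.003,0,1,-0.035,0,0,0,0,0,1,0,0,-0.03,0.14,0,0,1,0,0,-0.03,0.145,0,0,1,0,0,-0.03,0.145,0,0,1,0,0,-0.03,0.145,0,0,1,0,0,-0.03,0.145,0,0,1,0,0,-0.03,0.145,0,0,1,0,0,0,0,0,0,1,0,0,0,0,0,0]'

```text
time_s: 8.93
eef_pos: [0.4904, -0.0339, 0.1626]
tcp_rot: [1.288, 1.157, -1.29]
ft_force: [-0.1, 0.3, -2.9]
grip_width: 0.05
```

```bash
python3 -c "
from h import *
rep([.531,.192,.16],-96.45)"
```

```text
t 8.925 p [ 0.4904 -0.0339  0.1626] jawyaw -96.22 x [-0.002  0.001 -1.   ] z [-0.108 -0.994 -0.   ]
q [-0.54  0.61  0.84  2.01 -0.63  0.81 -1.  ] F [-0.1  0.3 -2.9] M [-0.03  0.17  0.02] w 0.05
turn rotvec tool [ 0.0039 -0.0003  0.0016]
shift after turn [ 0.0026  0.0149 -0.229 ]
shift in current tool axes [ 0.0026  0.0158 -0.2289]
```

arm_command --commands '[1,0,0.0025,-0.035,0.004,0,0,1,0,0.0025,-0.04,0,0,0,1,0,0.0025,-0.04,0,0,0,1,0,0.0025,-0.04,0,0,0,1,0,0.0025,-0.04,0,0,0,1,0,0.0025,-0.034,0,0,0,1,0,0,0,0,0,0,1,0,0,0,0,0,0]'

```text
time_s: 9.93
eef_pos: [0.5315, 0.1905, 0.163]
tcp_rot: [1.293, 1.153, -1.295]
ft_force: [-1.0, -0.7, -3.2]
grip_width: 0.0493
```

```bash
python3 -c "
from h import *
rep([.531,.192,.081],-96.45)
p,d=vision.camera('scene');c=p[90:270,220:440]
cv2.imwrite('pics/s4.png',cv2.resize(c,None,fx=3.3,fy=3.3,interpolation=cv2.INTER_CUBIC))"
```

```text
t 9.925 p [0.5315 0.1905 0.163 ] jawyaw -96.61 x [-0.001  0.    -1.   ] z [-0.115 -0.993 -0.   ]
q [-0.91  0.71  0.87  1.82 -0.67  0.93 -1.43] F [-1.  -0.7 -3.2] M [-0.04  0.15  0.  ] w 0.0493
turn rotvec tool [-0.0029 -0.      0.0013]
shift after turn [ 0.082  -0.0006 -0.0014]
shift in current tool axes [ 0.082  -0.0005 -0.0014]
```

View pics/s4.png

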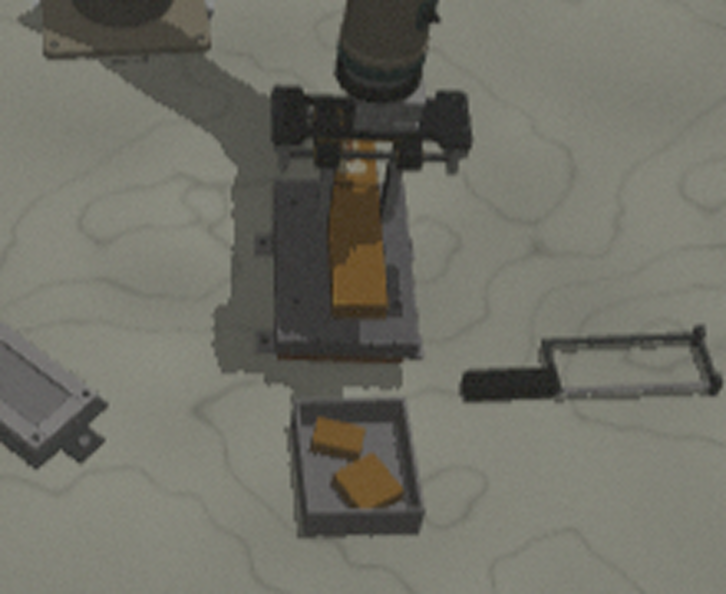

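arm_command --commands '[1,0.025,0,-0.001,-0.002,0,0,1,0.025,0,0,0,0,0,1,0.02,0,0,0,0,0,1,0.007,0,0,0,0,0,1,0,0,0,0,0,0,1,0.002,0,0,0,0,0,1,0,0,0,0,0,0]'

```text
time_s: 10.85
eef_pos: [0.5316, 0.1938, 0.0846]
tcp_rot: [1.292, 1.156, -1.29]
ft_force: [0.2, -0.3, -3.4]
grip_width: 0.0497
```

```bash
python3 -c "
from h import *
rep([.531,.192,.081],-96.45)"
```

```text
t 10.85 p [0.5316 0.1938 0.0846] jawyaw -96.39 x [-0.001  0.002 -1.   ] z [-0.111 -0.994 -0.002]
q [-0.86  0.81  0.76  1.88 -0.79  0.79 -1.34] F [ 0.2 -0.3 -3.4] M [0.03 0.18 0.  ] w 0.0497
turn rotvec tool [ 0.0011 -0.0018  0.0007]
shift after turn [ 0.0036 -0.0004  0.0018]
shift in current tool axes [ 0.0036 -0.0004  0.0018]
```

arm_command --commands '[1,0.0015,0,0.001,0,-0.001,0,1,0.0015,0,0,0,0,0,1,0.001,0,0,0,0,0,1,0,0,0,0,0,0]'

```text
time_s: 11.35
eef_pos: [0.531, 0.1927, 0.0804]
tcp_rot: [1.291, 1.156, -1.292]
ft_force: [-2.1, -0.8, 2.1]
grip_width: 0.0494
```

```bash
python3 -c "
from h import *
rep([.531,.192,.081],-96.45)"
```

```text
t 11.35 p [0.531  0.1927 0.0804] jawyaw -96.4 x [-0.002  0.001 -1.   ] z [-0.112 -0.994 -0.001]
q [-0.85  0.81  0.76  1.88 -0.79  0.78 -1.33] F [-2.1 -0.8  2.1] M [-0.01  0.52 -0.04] w 0.0494
turn rotvec tool [ 0.0008 -0.0007  0.0017]
shift after turn [-0.0006  0.      0.0007]
shift in current tool axes [-0.0006  0.      0.0007]
```

In contact: Fz went from −3.4 to +2.1. I'm easing the grip, opening and rising.

arm_command --commands '[1,0,0,0,0,0,0,1,0,0,0,0,0,0,-1,0,0,0,0,0,0,-1,0,0,0,0,0,0,-1,0,0,0,0,0,0,-1,-0.01,0,0,0,0,0,-1,-0.04,0,0,0,0,0,-1,-0.04,0,0,0,0,0,-1,0,0,0,0,0,0]' --grip_force 4

```text
time_s: 12.48
eef_pos: [0.5336, 0.1927, 0.1735]
tcp_rot: [1.295, 1.153, -1.286]
ft_force: [-0.0, -0.5, -0.9]
grip_width: 0.0936
```

```bash
cat > m.py <<'E'
from h import *
import sys
def seg(n,tag):
    p,d=vision.camera(n); P=cloud(n,d)
    b,g,r=[p[...,i].astype(int) for i in range(3)]
    z=P[...,2]
    for t,zz in(("casting",.092),("rest",.07)):
        o=vision.outline_of(n,t)
        if not o: print(n,t,None); continue
        M=o[0]["pixels"]&(abs(z-zz)<.008)
        v,u=np.nonzero(M); W=plane(n,np.c_[u,v],zz)[:,:2]
        rr=cv2.minAreaRect(W.astype(np.float32)*1000)
        print(n,t,round(o[0]["score"],2),np.round(o[0]["position"]),"rect",np.round(rr[0],1),np.round(rr[1],1),round(rr[2],2))
    c=p[90:270,220:440] if n=='scene' else p[120:270,100:320]
    cv2.imwrite(f'pics/{n}_{tag}.png',cv2.resize(c,None,fx=3.3,fy=3.3,interpolation=cv2.INTER_CUBIC))
    np.savez(f"{n}_{tag}.npz",p=p,d=d)
rep()
for n in("scene","top"): seg(n,sys.argv[1])
E
python3 m.py a
```

```text
t 12.475 p [0.5336 0.1927 0.1735] jawyaw -96.41 x [ 0.005  0.002 -1.   ] z [-0.112 -0.994 -0.003]
q [-0.92  0.7   0.88  1.81 -0.66  0.95 -1.44] F [-0.  -0.5 -0.9] M [-0.03  0.14  0.02] w 0.0936
scene casting 0.91 [324. 172.] rect [533.5 191.3] [ 51.3 245. ] 83.97
scene rest 0.76 [314. 172.] rect [511.8 194.4] [141.3 225.8] 84.58
top casting 0.62 [184. 212.] rect [529.4 192.2] [ 51.4 239.7] 83.96
top rest 0.71 [194. 224.] rect [502.4 195.5] [140.9 215.2] 83.63
```

View pics/scene_a.png

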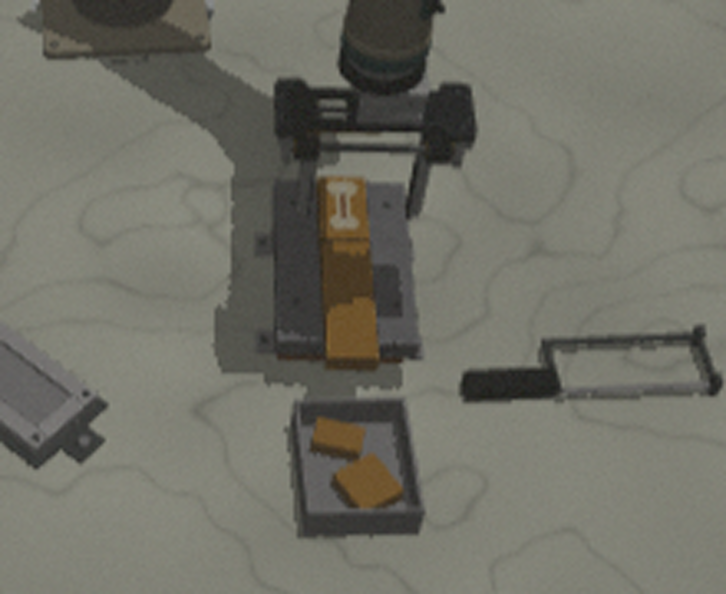

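View pics/top_a.png

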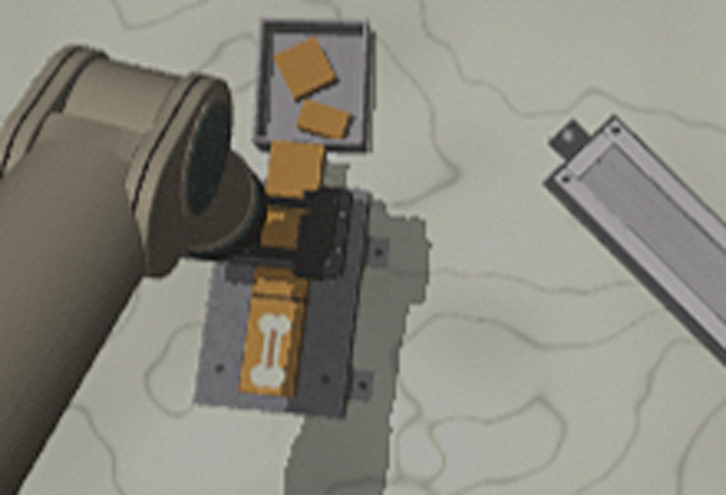

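Both cameras put the casting flat on the rest, square within about 0.4°, with its centre about 24.7 mm outward of the rest centre. The line is about 115 mm back from the sawing end. Next I move to the bone end.

arm_command --commands '[-1,0,-0.03,0,0,0,0,-1,0,-0.04,0,0,0,0,-1,0,-0.029,0,0,0.004,0,-1,0.025,0,0,0,0,0,-1,0.02,0,0,0,0,0,-1,0,0,0,0,0,0]'

```text
time_s: 13.52
eef_pos: [0.4315, 0.2033, 0.1239]
tcp_rot: [1.291, 1.159, -1.294]
ft_force: [0.3, 0.3, 0.4]
grip_width: 0.0938
```

```bash
python3 -c "
from h import *
rep([.4336,.2032,.075],-96.3)
p,d=vision.camera('scene');c=p[90:270,220:440]
cv2.imwrite('pics/s5.png',cv2.resize(c,None,fx=3.3,fy=3.3,interpolation=cv2.INTER_CUBIC))"
```

```text
t 13.525 p [0.4315 0.2033 0.1239] jawyaw -96.43 x [-0.004  0.003 -1.   ] z [-0.112 -0.994 -0.002]
q [-1.03  0.66  0.83  2.08 -0.75  0.73 -1.4 ] F [0.3 0.3 0.4] M [-0.01  0.17 -0.02] w 0.0938
turn rotvec tool [-0.0022 -0.0021  0.0045]
shift after turn [ 0.0489  0.0021 -0.0002]
shift in current tool axes [ 0.0489  0.0023 -0.0001]
```

View pics/s5.png

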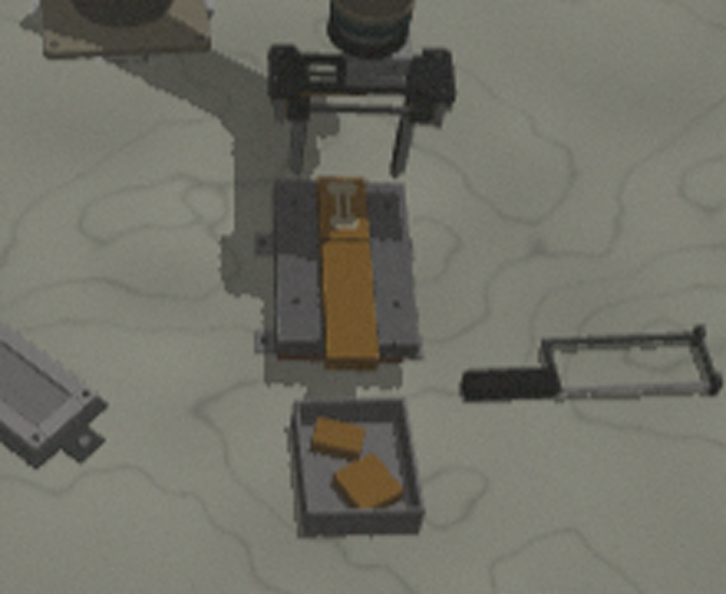

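arm_command --commands '[-1,0.02,0.002,0,-0.002,-0.002,0.002,-1,0.015,0,0,0,0,0,-1,0.01,0,0,0,0,0,-1,0.002,0,0,0,0,0,-1,0,0,0,0,0,0,-1,0,0,0,0,0,0]'

```text
time_s: 14.32
eef_pos: [0.4351, 0.2038, 0.0786]
tcp_rot: [1.292, 1.156, -1.287]
ft_force: [0.9, 0.4, -0.1]
grip_width: 0.0939
```

```bash
python3 -c "
from h import *
rep([.4336,.2032,.075],-96.3)"
```

```text
t 14.325 p [0.4351 0.2038 0.0786] jawyaw -96.29 x [ 0.001  0.003 -1.   ] z [-0.109 -0.994 -0.003]
q [-0.97  0.72  0.73  2.11 -0.85  0.63 -1.31] F [ 0.9  0.4 -0.1] M [0.01 0.14 0.04] w 0.0939
turn rotvec tool [ 0.0002 -0.0027 -0.0011]
shift after turn [ 0.0036 -0.0014  0.0008]
shift in current tool axes [ 0.0036 -0.0014  0.0008]
```

Closing softly at first so the casting stays put, then a picture before firming up the grip.

arm_command --commands '[-1,0.0035,-0.001,0.0005,0,-0.0025,-0.001,-1,0,0,0,0,0,0,1,0,0,0,0,0,0,1,0,0,0,0,0,0,1,0,0,0,0,0,0,1,0,0,0,0,0,0,1,0,0,0,0,0,0,1,0,0,0,0,0,0]' --grip_force 4

```text
time_s: 15.32
eef_pos: [0.4338, 0.2034, 0.0747]
tcp_rot: [1.289, 1.156, -1.29]
ft_force: [0.5, 1.5, -0.1]
grip_width: 0.0498
```

```bash
python3 m.py b
```

```text
t 15.325 p [0.4338 0.2034 0.0747] jawyaw -96.29 x [-0.001 -0.    -1.   ] z [-0.11  -0.994  0.   ]
q [-0.96  0.73  0.72  2.12 -0.86  0.62 -1.31] F [ 0.5  1.5 -0.1] M [-0.04  0.13 -0.02] w 0.0498
scene casting 0.84 [324. 174.] rect [533.4 191.7] [ 50.9 245.4] 83.69
scene rest 0.75 [314. 170.] rect [511.9 194.4] [140.3 219.5] 83.55
top casting 0.81 [185. 189.] rect [559.  189.3] [ 50.9 180.3] 83.6
top rest 0.61 [199. 196.] rect [504.8 195.8] [141.1 219.8] 83.17
```

View pics/scene_b.png

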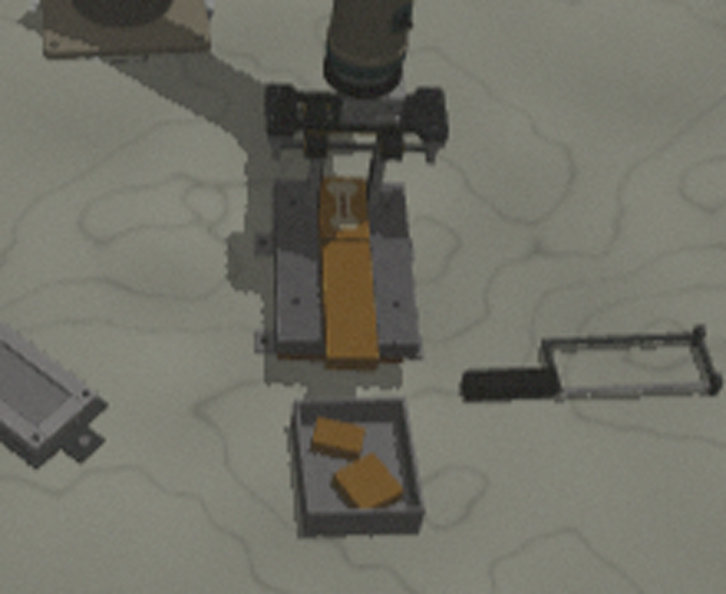

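Holding at the bone end, square (casting −6.3°, rest −6.4°). I'm firming the grip, adding a light push down and sliding out in stages.

arm_command --commands '[1,0,0,0,0,0,0,1,0,0,0,0,0,0,1,0.0005,0,0,0,0,0,1,0,0.005,0,0,0,0,1,0,0.008,0,0,0,0,1,0,0.01,0,0,0,0,1,0,0.01,0,0,0,0,1,0,0.007,0,0,0,0,1,0,0,0,0,0,0,1,0,0,0,0,0,0]' --grip_force 40

```text
time_s: 16.88
eef_pos: [0.4706, 0.1999, 0.0745]
tcp_rot: [1.287, 1.162, -1.293]
ft_force: [-6.8, 0.6, 11.2]
grip_width: 0.0493
```

```bash
python3 m.py c
```

```text
t 16.875 p [0.4706 0.1999 0.0745] jawyaw -96.24 x [-0.006  0.002 -1.   ] z [-0.109 -0.994 -0.002]
q [-0.92  0.76  0.73  2.03 -0.83  0.68 -1.31] F [-6.8  0.6 11.2] M [0.34 1.68 0.1 ] w 0.0493
scene casting 0.56 [326. 181.] rect [571.5 187.8] [ 51.2 246.7] 83.68
scene rest 0.72 [315. 173.] rect [509.3 194.5] [140.7 224.7] 83.55
top casting 0.56 [189. 178.] rect [599.  185.1] [ 51.3 172.7] 83.52
top rest 0.64 [193. 231.] rect [504.9 195.4] [140.6 220.2] 83.61
```

arm_command --commands '[1,-0.0002,0.005,0,0,0,0,1,0,0.008,0,0,0,0,1,0,0.01,0,0,0,0,1,0,0.01,0,0,0,0,1,0,0.01,0,0,0,0,1,0,0.007,0,0,0,0,1,0,0,0,0,0,0,1,0,0,0,0,0,0]'

```text
time_s: 18.18
eef_pos: [0.5217, 0.1943, 0.0746]
tcp_rot: [1.288, 1.159, -1.291]
ft_force: [-3.3, 1.3, 6.5]
grip_width: 0.0493
```

```bash
python3 m.py d
```

```text
t 18.175 p [0.5217 0.1943 0.0746] jawyaw -96.24 x [-0.004  0.002 -1.   ] z [-0.109 -0.994 -0.001]
q [-0.86  0.81  0.74  1.91 -0.8   0.76 -1.32] F [-3.3  1.3  6.5] M [0.32 1.06 0.07] w 0.0493
scene casting 0.75 [326. 197.] rect [621.3 182.6] [ 50.2 244.2] 83.68
scene rest 0.96 [315. 175.] rect [526.4 192.9] [141.  195.9] 84.58
top casting 0.62 [190. 160.] rect [616.7 183.6] [ 50.9 240.1] 83.53
top rest 0.67 [188. 228.] rect [504.6 195.2] [140.4 219.6] 83.39
```

View pics/scene_d.png

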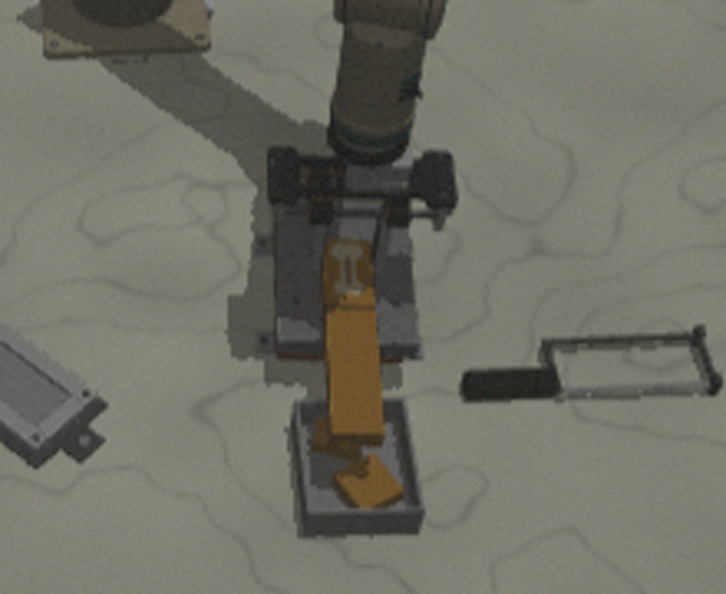

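View pics/top_d.png

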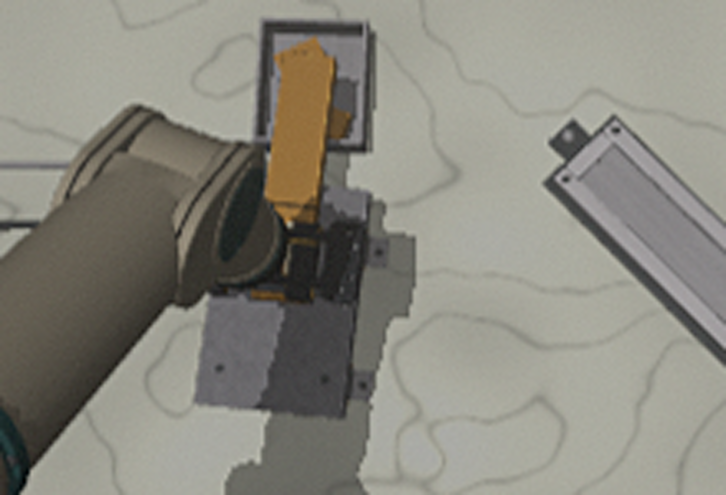

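arm_command --commands '[1,0,0.005,0,0,0,0,1,0,0.007,0,0,0,0,1,0,0.007,0,0,0,0,1,0,0.006,0,0,0,0,1,0,0,0,0,0,0,1,0,0,0,0,0,0]'

```text
time_s: 19.23
eef_pos: [0.5465, 0.1916, 0.0746]
tcp_rot: [1.288, 1.16, -1.291]
ft_force: [-3.9, 1.6, 6.5]
grip_width: 0.0501
```

```bash
python3 m.py e; python3 - <<'E'
import numpy as np,cv2
from h import *
for n in("scene","top"):
    p=np.load(f"{n}_e.npz")["p"]
    c=p[130:210,290:360] if n=="scene" else p[150:230,160:230]
    cv2.imwrite(f"pics/{n}_ez.png",cv2.resize(c,None,fx=7.5,fy=7.5,interpolation=cv2.INTER_CUBIC))
E
```

```text
t 19.225 p [0.5465 0.1916 0.0746] jawyaw -96.25 x [-0.004  0.002 -1.   ] z [-0.109 -0.994 -0.001]
q [-0.83  0.84  0.75  1.84 -0.79  0.79 -1.33] F [-3.9  1.6  6.5] M [0.35 1.07 0.06] w 0.0501
scene casting 0.64 [326. 201.] rect [646.8 179.6] [ 50.9 243.7] 83.68
scene rest 0.88 [316. 180.] rect [537.7 191.4] [140.5 173.4] 83.55
top casting 0.56 [305. 197.] rect [0. 0.] [0. 0.] 0.0
top rest 0.9 [186. 224.] rect [504.  195.4] [140.8 218.5] 83.63
```

View pics/scene_ez.png

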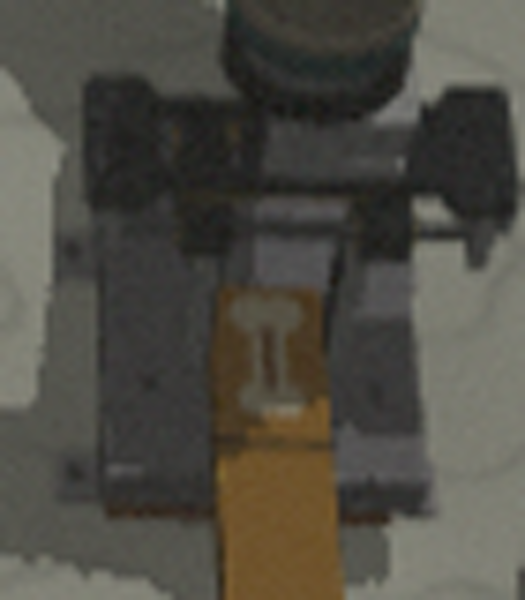

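View pics/top_ez.png

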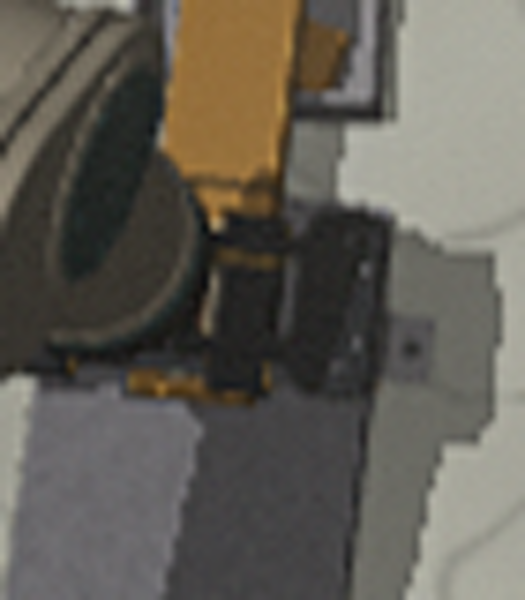

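The scene zoom shows the saw line as a dark band at about (326,188), with the rest's end edge just below it at about row 194. In the top zoom the line is at about (191,174). I'll measure both along the rest axis.

```bash
cat > l.py <<'E'
from h import *
import sys
from scipy.ndimage import map_coordinates
def prof(p,cam,base,yaw,z,offs,lo,hi,ch=None):
    a=np.radians(yaw); ex=np.array([np.cos(a),np.sin(a)]); ey=np.array([-ex[1],ex[0]])
    s=np.arange(lo,hi,.0005); out=[]
    g=p.astype(float).mean(2)
    for o in offs:
        X=np.c_[base+s[:,None]*ex+o*ey,np.full(len(s),z)]
        uv=proj(cam,X); out.append(map_coordinates(g,[uv[:,1],uv[:,0]],order=1))
    return s,np.mean(out,0)
tag=sys.argv[1]; O=np.array([.5056,.1952]); yaw=-6.4
for n in("scene","top"):
    p=np.load(f"{n}_{tag}.npz")["p"]
    offs={"scene":np.linspace(-.018,.018,13),"top":np.linspace(-.02,.0,9)}[n]
    s,g=prof(p,n,O,yaw,.092,offs,.06,.15); 
    k=slice(None,None,4); print(n,"line@.092",[(round(a*1000),round(b)) for a,b in zip(s[k],g[k])])
    q=np.load(f"{n}_a.npz")["p"] 
    s,g=prof(q,n,O,yaw,.07,np.r_[np.linspace(-.062,-.04,8)],.085,.135)
    print(n,"edge@.07 (R)",[(round(a*1000),round(b)) for a,b in zip(s[k],g[k])])
    s,g=prof(q,n,O,yaw,.07,np.r_[np.linspace(.04,.062,8)],.085,.135)
    print(n,"edge@.07 (L)",[(round(a*1000),round(b)) for a,b in zip(s[k],g[k])])
    e=np.r_[O+.11*np.array([np.cos(np.radians(yaw)),np.sin(np.radians(yaw))]),.07]; print("end px",proj(n,e))
E
python3 l.py e
```

```text
scene line@.092 [(60, 59), (62, 60), (64, 60), (66, 60), (68, 60), (70, 60), (72, 60), (74, 62), (76, 65), (78, 67), (80, 69), (82, 71), (84, 72), (86, 76), (88, 82), (90, 84), (92, 80), (94, 76), (96, 72), (98, 68), (100, 70), (102, 71), (104, 67), (106, 63), (108, 61), (110, 61), (112, 66), (114, 71), (116, 74), (118, 78), (120, 78), (122, 79), (124, 79), (126, 79), (128, 79), (130, 78), (132, 79), (134, 79), (136, 79), (138, 79), (140, 79), (142, 80), (144, 80), (146, 79), (148, 79)]
scene edge@.07 (R) [(85, 58), (87, 58), (89, 58), (91, 59), (93, 58), (95, 57), (97, 58), (99, 60), (101, 64), (103, 69), (105, 75), (107, 80), (109, 74), (111, 65), (113, 58), (115, 52), (117, 50), (119, 50), (121, 50), (123, 51), (125, 50), (127, 48), (129, 47), (131, 46), (133, 52)]
scene edge@.07 (L) [(85, 85), (87, 84), (89, 84), (91, 83), (93, 84), (95, 84), (97, 83), (99, 83), (101, 83), (103, 83), (105, 83), (107, 83), (109, 74), (111, 65), (113, 57), (115, 50), (117, 48), (119, 49), (121, 49), (123, 50), (125, 53), (127, 56), (129, 64), (131, 73), (133, 84)]
end px [[325.10072858 193.14405573
[... 440 characters left out ...]
(138, 108), (140, 108), (142, 108), (144, 108), (146, 108), (148, 108)]
top edge@.07 (R) [(85, 55), (87, 54), (89, 54), (91, 54), (93, 54), (95, 57), (97, 60), (99, 65), (101, 69), (103, 71), (105, 86), (107, 109), (109, 132), (111, 144), (113, 149), (115, 149), (117, 149), (119, 150), (121, 150), (123, 150), (125, 149), (127, 144), (129, 145), (131, 155), (133, 164)]
top edge@.07 (L) [(85, 56), (87, 56), (89, 56), (91, 55), (93, 55), (95, 55), (97, 55), (99, 56), (101, 56), (103, 55), (105, 53), (107, 53), (109, 56), (111, 64), (113, 75), (115, 85), (117, 95), (119, 104), (121, 114), (123, 122), (125, 130), (127, 140), (129, 152), (131, 161), (133, 165)]
end px [[189.91499487 174.19167471]]
```

Scene puts the line about 1.9 mm short of the edge, top about 1–2 mm, and TCP travel about 1.8 mm. I'm nudging it 2 mm.

arm_command --commands '[1,0,0.001,0,0,0,0,1,0,0.001,0,0,0,0,1,0,0,0,0,0,0,1,0,0,0,0,0,0]'

```text
time_s: 20.02
eef_pos: [0.5468, 0.1916, 0.0745]
tcp_rot: [1.287, 1.162, -1.293]
ft_force: [-7.2, 1.1, 10.4]
grip_width: 0.0499
```

```bash
python3 m.py f; python3 l.py f | grep line
```

```text
t 20.025 p [0.5468 0.1916 0.0745] jawyaw -96.24 x [-0.007  0.002 -1.   ] z [-0.109 -0.994 -0.001]
q [-0.83  0.84  0.75  1.84 -0.79  0.8  -1.33] F [-7.2  1.1 10.4] M [0.35 1.8  0.14] w 0.0499
scene casting 0.97 [327. 200.] rect [646.7 180.1] [ 50.4 244.1] 83.51
scene rest 0.72 [316. 181.] rect [549.4 190.1] [140.1 144.3] 83.71
top casting 0.59 [191. 154.] rect [641.5 180.2] [ 51.2 240.4] 83.82
top rest 0.9 [184. 224.] rect [504. 195.] [140.8 218.8] 83.33
scene line@.092 [(60, 61), (62, 60), (64, 59), (66, 59), (68, 59), (70, 60), (72, 61), (74, 63), (76, 65), (78, 67), (80, 69), (82, 71), (84, 73), (86, 77), (88, 83), (90, 85), (92, 81), (94, 77), (96, 72), (98, 69), (100, 70), (102, 71), (104, 67), (106, 63), (108, 61), (110, 60), (112, 65), (114, 71), (116, 74), (118, 77), (120, 78), (122, 78), (124, 79), (126, 79), (128, 79), (130, 79), (132, 78), (134, 78), (136, 79), (138, 79), (140, 79), (142, 79), (144, 79), (146, 78), (148, 79)]
top line@.092 [(60, 46), (62, 44), (64, 45), (66, 43), (68, 40), (70, 40), (72, 42), (74, 47), (76, 50), (78, 48), (80, 38), (82, 31), (84, 34), (86, 45), (88, 52), (90, 56), (92, 55), (94, 61), (96, 76), (98, 88), (100, 94), (102, 85), (104, 73), (106, 66), (108, 75), (110, 90), (112, 98), (114, 102), (116, 104), (118, 107), (120, 109), (122, 109), (124, 109), (126, 108), (128, 108), (130, 109), (132, 109), (134, 108), (136, 108), (138, 107), (140, 107), (142, 108), (144, 109), (146, 109), (148, 108)]
```

View pics/scene_f.png

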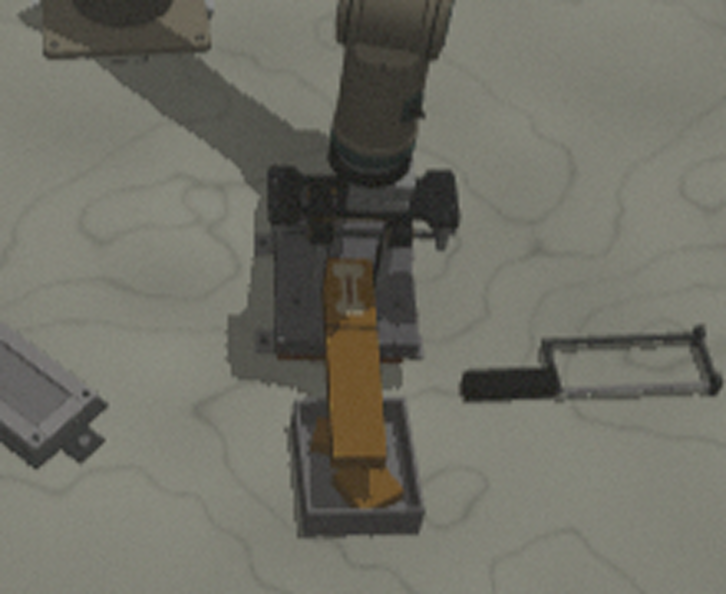

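It mostly stuck (0.3 mm). I'm easing the downward push a little and nudging again.

arm_command --commands '[1,-0.0004,0.001,0,0,0,0,1,0,0.001,0,0,0,0,1,0,0,0,0,0,0,1,0,0,0,0,0,0]'

```text
time_s: 20.82
eef_pos: [0.5517, 0.1907, 0.0746]
tcp_rot: [1.289, 1.157, -1.29]
ft_force: [-2.6, 1.3, 2.9]
grip_width: 0.05
```

```bash
python3 m.py g; python3 l.py g | grep line
```

```text
t 20.825 p [0.5517 0.1907 0.0746] jawyaw -96.27 x [-0.001  0.    -1.   ] z [-0.109 -0.994 -0.   ]
q [-0.82  0.84  0.75  1.83 -0.79  0.8  -1.33] F [-2.6  1.3  2.9] M [0.46 1.12 0.07] w 0.05
scene casting 0.86 [327. 202.] rect [652.5 178.8] [ 51. 246.] 83.43
scene rest 0.77 [312. 182.] rect [555.7 189.3] [140.3 138.5] 83.76
top casting 0.58 [190. 149.] rect [646.7 179.6] [ 51.1 239.8] 83.52
top rest 0.74 [187. 225.] rect [489.3 196.9] [141.  188.8] 83.61
scene line@.092 [(60, 59), (62, 60), (64, 60), (66, 60), (68, 60), (70, 60), (72, 59), (74, 60), (76, 60), (78, 61), (80, 63), (82, 65), (84, 68), (86, 71), (88, 72), (90, 77), (92, 84), (94, 87), (96, 83), (98, 79), (100, 74), (102, 70), (104, 70), (106, 71), (108, 70), (110, 68), (112, 62), (114, 58), (116, 62), (118, 68), (120, 73), (122, 77), (124, 78), (126, 77), (128, 78), (130, 78), (132, 79), (134, 79), (136, 80), (138, 80), (140, 79), (142, 79), (144, 79), (146, 79), (148, 80)]
top line@.092 [(60, 47), (62, 46), (64, 46), (66, 46), (68, 46), (70, 43), (72, 41), (74, 38), (76, 40), (78, 46), (80, 48), (82, 48), (84, 41), (86, 35), (88, 35), (90, 39), (92, 44), (94, 46), (96, 49), (98, 56), (100, 69), (102, 82), (104, 90), (106, 91), (108, 81), (110, 69), (112, 68), (114, 80), (116, 96), (118, 99), (120, 102), (122, 106), (124, 109), (126, 108), (128, 108), (130, 108), (132, 108), (134, 107), (136, 107), (138, 108), (140, 108), (142, 108), (144, 108), (146, 108), (148, 108)]
```

It slipped to about +3.2 mm past (scene, top and TCP agree). I'm easing it back in small steps, watching the TCP; target x is about 0.5485.

arm_command --commands '[1,0,-0.001,0,0,0,0,1,0,-0.001,0,0,0,0,1,0,-0.001,0,0,0,0,1,0,-0.001,0,0,0,0,1,0,0,0,0,0,0]'

```text
time_s: 21.75
eef_pos: [0.548, 0.1906, 0.0747]
tcp_rot: [1.289, 1.155, -1.29]
ft_force: [1.1, 0.4, -2.2]
grip_width: 0.0497
```

arm_command --commands '[1,0.0003,0,0,0,0,0,1,0.0003,0,0,0,0,0,1,0,0,0,0,0,0]'

```text
time_s: 22.12
eef_pos: [0.548, 0.1905, 0.0746]
tcp_rot: [1.289, 1.156, -1.29]
ft_force: [-1.6, -1.9, 5.8]
grip_width: 0.0497
```

```bash
python3 m.py i; python3 l.py i | grep line
```

```text
t 22.125 p [0.548  0.1905 0.0746] jawyaw -96.3 x [-0.001 -0.    -1.   ] z [-0.11  -0.994  0.   ]
q [-0.83  0.84  0.75  1.84 -0.79  0.79 -1.33] F [-1.6 -1.9  5.8] M [-0.16  0.85  0.  ] w 0.0497
scene casting 0.89 [325. 200.] rect [648.  178.4] [ 51.2 246.4] 83.61
scene rest 0.92 [316. 179.] rect [536.8 191.7] [140.2 168.6] 83.63
top casting 0.64 [191. 154.] rect [641.3 179.2] [ 51.3 237.8] 83.44
top rest 0.81 [184. 224.] rect [465.3 199.6] [140.9 140.5] 83.61
scene line@.092 [(60, 59), (62, 59), (64, 59), (66, 60), (68, 60), (70, 59), (72, 59), (74, 60), (76, 62), (78, 64), (80, 68), (82, 70), (84, 72), (86, 77), (88, 84), (90, 87), (92, 84), (94, 80), (96, 74), (98, 70), (100, 70), (102, 71), (104, 72), (106, 71), (108, 64), (110, 58), (112, 62), (114, 68), (116, 72), (118, 76), (120, 78), (122, 78), (124, 79), (126, 80), (128, 80), (130, 79), (132, 79), (134, 80), (136, 79), (138, 79), (140, 79), (142, 80), (144, 80), (146, 79), (148, 79)]
top line@.092 [(60, 47), (62, 45), (64, 41), (66, 40), (68, 39), (70, 40), (72, 41), (74, 48), (76, 52), (78, 50), (80, 39), (82, 31), (84, 34), (86, 43), (88, 50), (90, 54), (92, 53), (94, 58), (96, 73), (98, 85), (100, 93), (102, 92), (104, 85), (106, 72), (108, 70), (110, 78), (112, 96), (114, 106), (116, 108), (118, 109), (120, 108), (122, 108), (124, 108), (126, 108), (128, 108), (130, 107), (132, 108), (134, 108), (136, 108), (138, 108), (140, 108), (142, 108), (144, 108), (146, 108), (148, 107)]
```

Line versus rest end is now −0.6 mm (scene), about −0.3 mm (top) and −0.4 mm (TCP travel). It is square, with about 6 N down. A last flatness and neighbours check before handing in.

```bash
python3 - <<'E'
from h import *
for n in("scene","top"):
    p,d=vision.camera(n);P=cloud(n,d);o=vision.outline_of(n,"casting")[0]
    q=P[o["pixels"]&(abs(P[...,2]-.092)<.012)&(P[...,0]<.9)]
    a=np.radians(-6.4); s=(q[:,:2]-[.5056,.1952])@[np.cos(a),np.sin(a)]
    for lo,hi in((.02,.08),(.08,.14),(.14,.2),(.2,.26)):
        k=(s>lo)&(s<hi); print(n,lo,k.sum(),np.round(np.median(q[k,2]),4) if k.any() else "")
    for t in("tub","saw","rack","bottle"):
        o=vision.outline_of(n,t); print(t,[np.round(x["position"]) for x in o[:1]])
rep()
E
```

```text
scene 0.02 209 0.0914
scene 0.08 234 0.0918
scene 0.14 246 0.0914
scene 0.2 290 0.0912
tub [array([330., 233.])]
saw [array([379., 205.])]
rack [array([124., 199.])]
bottle [array([135., 147.])]
top 0.02 10 0.0909
top 0.08 195 0.0917
top 0.14 294 0.0919
top 0.2 273 0.0917
tub [array([203., 142.])]
saw [array([ 94., 167.])]
rack [array([397., 194.])]
bottle [array([189., 154.])]
t 23.025 p [0.548  0.1905 0.0746] jawyaw -96.3 x [-0.001 -0.    -1.   ] z [-0.11  -0.994  0.   ]
q [-0.83  0.84  0.75  1.84 -0.79  0.79 -1.33] F [-2.3 -2.5  5.6] M [-0.21  0.9  -0.02] w 0.0498
```

The casting is flat: its top sits at 0.091–0.092 m along its whole length. The force is steady at 5.6 N down. I'm handing it in.

```bash
python3 -c "
from h import *
print(job.job_done()); rep()"
```

```text
the job is handed in; nothing more can be done
None
the job is handed in; nothing more can be done
```

I lifted the casting out of the mould and laid it flat on the rest, blank end outward, with the saw line about 115 mm back from the sawing end. I then took it by the bone end and slid it out. I handed the job in at about 23 s with the gripper still holding the bone end down, about 68 mm back from the cut.

**Line position:** at the last check the saw line was about 0.3–0.6 mm short of the sawing end. The scene camera, the top camera and the arm's own travel agreed on this.

**Square and flat:** the casting lay within about 0.2° of square with the rest. Its top was level at 91–92 mm along its whole length, apart from one near-end top-camera reading of 90.9 mm taken from only a few pixels. The arm was pressing down with a steady 5.6 N.

**What went wrong on the way:**
- **Sticking slide:** the last nudge of the slide stuck, then slipped to about 3 mm past the end. I drew it back about 3.7 mm.
- **Light hold:** while I drew it back, the gripper briefly carried about 2 N of the casting's weight. I then pressed it down again.

**Tub, saw, rack and bottle:** the arm never worked at their height. I did not measure them against their starting positions. The pictures during the work showed nothing out of place. In the last check, the network's outlines were rough where the arm or casting hid things, and its top-camera "bottle" was a false report on the casting.

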